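Start the last stand's third hold-down bolt

TASK

The iron last stand is held to the bench by three hand bolts with tommy bars: two are already run home, the third stands proud in its toe with its thread not yet caught. Start that bolt by hand: turn it backward (counter-clockwise seen from above) until you feel it drop into the thread for the first time, then turn it forward (clockwise) one full turn from where it dropped, and finish while holding it there with the fingers gripping its head - do not let go and do not run it down any further. Leave the shoes and the other things on the bench where they are.

Things in the scene. Friction and masses are not known exactly. Their poses are not given: they have to be found in the camera images.
- bolt: The proud hand bolt, steel, about 0.68 kg, upright. 30 mm screw, pitch 6 mm, right-handed, single start; on top a round collar (45 mm wide, 6 mm thick), then a dark square head 34 x 34 x 34 mm. A round tommy bar, 12 mm thick, fixed in the head, runs level along the body's x axis. Origin on the bolt's axis near bench height, z up the axis. Turns easily (below 0.15 N m), stays where left, cannot tip.
- bolt_head (a point): Centre of the square head, on the bolt's axis and the bar's centre line; top of the head 17 mm above, underside of the collar 23 mm below; x along the bar. 109 to 112 mm above the bench at the start, 107 mm just after the drop, 101 mm after one turn forward. The bolt can be pushed round by the bar, or gripped and turned by the head; a firm grip keeps it from dropping until released.
- bar_end_a (a point): Centre of one 18 mm ball end of the tommy bar, 60 mm from the axis on the bolt's +x side.
- bar_end_b (a point): Centre of the other 18 mm ball end of the tommy bar, 60 mm from the axis on the bolt's -x side.
- turn (a joint): How far the bolt is turned, rad; grows as it turns forward (clockwise seen from above) and counts on over full turns. It starts less than a turn before the drop: turning backward comes to the drop; a full turn further backward there would be a second one.
- rise (a joint): Height of the bolt in its boss, m, up positive. At the start its end rests on top of the boss's thread (0.002 to 0.005); turned backward it climbs 6 mm a turn to the crest (0.006), then drops at once by its own weight to about 0; turned forward from there it is in the thread and sinks 6 mm a turn, to -0.006 after one turn. Axial play in the thread 1.6 mm.
- boss (a point): Top face of the stand's toe (68 mm across, 36 mm above the bench) on the axis of the proud bolt; under it is the threaded boss of a nut plate let into the bench. Its x axis points along the toe towards the stand's column.
- column (a point): Axis of the fixed cast-iron stand's column (up to 50 mm thick), 200 mm above the bench, 175 mm from the bolt's axis. On it lies an iron last (a sole, 82 mm wide, top 240 mm above the bench) from 45 mm short of the column on the bolt's side to 240 mm beyond it. The two other toes, 120 degrees apart, carry the bolts already run home (heads 59 mm above the bench).
- tin: Bystander: round polish tin, 83 mm across, 26 mm high, between the stand's toes; origin at the centre of its underside.
- wrench: Bystander: adjustable wrench, steel, 240 mm long, 14 mm high, lying beside the stand; origin under its middle.
- bottle_a: Bystander: swing-top bottle, 64 mm across, 204 mm high; origin at the centre of its underside.
- bottle_b: Bystander: darker swing-top bottle, 64 mm across, 204 mm high; origin at the centre of its underside.
- jar: Bystander: glass jar of cream, 84 mm across, 95 mm high; origin at the centre of its underside.
- brush: Bystander: shoe brush, 150 x 50 x 48 mm; origin at the centre of its underside.
- shoe_l: Bystander: brown leather shoe, 290 mm long, 98 mm wide, 100 mm high, toe along its x axis; origin under its middle.
- shoe_r: Bystander: the other brown shoe, same size; origin under its middle.

How it is judged:
By the outcome, as a careful person would: the job done as asked, in the order asked, and still so for the second after the job is handed in, while the arm keeps its last pose, push and grip.
It also fails if it takes over 67 s, if anything falls off the work surface, if the arm or the gripper's body presses on something with over 40 N, if the wrist force passes 120 N, or if a joint passes its speed limit or range.

ROBOT

A 7-joint arm with a two-finger parallel gripper is mounted at the origin on the work surface. World frame = base frame: x ahead of the robot, y to its left, z up, the work surface at z = 0. Lengths are in m, angles in rad, forces in N, time in s.
With the tool pointing down it reaches from about 0.425 to 0.875 m from the base axis. Payload 8.4 kg.
Tool frame: the origin (TCP) lies midway between the tips of the shut fingers; the grasp point (between the pads) lies 19 mm behind it (r.hold_point_z is the distance from the TCP to the grasp point, in m); z points along the fingers, y is the line along which they close (so a half turn about z gives the same grasp; the last joint's range is limited). The gripper opens to 85 mm and grips with 20 to 120 N. Pads are 22 mm wide; open, the fingers measure 114 mm over their backs; the gripper's body (76 mm by 85 mm) begins 54 mm behind the grasp point. The pads swing forward as they close: fully open they stand 13 mm farther back than shut.
Start: joints at [-1.421, 0.333, 0.04, 1.465, -0.013, 1.343, -0.059], TCP at [0.16, 0.63, 0.231] pointing down, gripper open.
Joint ranges: [-2.58, 2.58], [-0.38, 2.09], [-1.3, 1.39], [0.25, 2.4], [-1.5, 4.64], [0.08, 2.09], [-2.65, 2.65]. Speed limits (rad/s): [2.22, 2.22, 2.79, 2.79, 3.14, 3.14, 3.14].

INTERFACE

Orientations are given as a unit quaternion [w, x, y, z].
In Python, from station import r, optics gives the robot as it stands.
- The arm moves only by the tool arm_command, never from a script. Its argument "increments" is a list of rows, each an object with "angular": the turn, a rotation vector about the tool's x, y, z each as a share of 180 degrees, from -1 to 1, a list of three; "delta_pos": the shift along the tool's x, y, z each as a share of 0.12 m, from -1 to 1, a list of three; "gripper": the opening, from 0 (shut) to 1 (fully open). A call has 1 to 10 rows; each row is the pose to reach, as a shift and turn from the pose commanded when the call began, along the tool's axes at that moment, turning the shorter way round; what a row does not reach only later rows make up. A row lasts 1/10 s, in which the tool goes at most 50 mm and 8.59 degrees, less where a joint would pass 70% of its speed; a pose out of reach is approached as far as the arm can. A call with a number of a shift or a turn outside -1 to 1 is refused whole. A call with a gripper value outside its range is refused whole. The fingers move at their own pace and stop on an object; "newtons" is the grip in N (left out, the last holds). Time passes only in rows, so rows that repeat a pose let the fingers close. It gives the time, the measured TCP pose, the force, the opening and the grip force at its end, in the units of the state.
- r.read_state(): the state, without advancing time (a new reading comes with each control period).
- optics.read_camera(name): name is "scene" or "top" or "wrist"; returns (picture, depth): 420x560x3 uint8, red, green, blue; 420x560 float32, m along the optical axis (not along the pixel's ray), 0 where there is no reading.
- optics.camera_info(name): a dict with "fx", "fy", "cx", "cy" (pixels), "world_to_cam" (4x4, takes a point from world to camera coordinates); the wrist camera has in their place "tool_from_camera" (4x4, takes a point from camera to tool coordinates, whose origin is the TCP and whose axes are the flange's). Camera axes: x right, y up, looking along -z (the intrinsics and any distortion apply to the point x, -y, -z); pixel columns grow to the right and rows downward; lengths in m; the calibration is good to about 2 mm. A picture is of the moment at which its call begins: read the wrist's pose just before it. camera_info takes no time and is no camera call.
- r.close_job(): hands the job in; it is judged then, once.
The state is a dict: "time": time; "joints": joint angles; "dq": joint speeds; "tau": joint torques, N m; "eef_pos": TCP position; "tool_rot": TCP orientation; "wrist_force": force on the tool from outside, world axes, zero at the start; "ft_torque": the same for the moment, N m; "gripper_width": finger opening in m; "finger_force": force on a finger pad.
Only numpy, scipy, OpenCV 4.12 (cv2) and the standard library are available. Lean on these libraries where they do the work, as an engineer would, in place of code of your own. Each camera call takes 0.05 s, during which the arm holds its last target. There are 200 camera calls.

## Working session

There is one attempt and no reset: what is moved stays moved. The work goes in short steps, Python scripts to look and compute and a tool call to move; the robot and the scene stay as the last step left them, time stands still between calls to the robot, and variables do not carry over. Pictures are saved under pics/ and viewed, at most 10 in all, crops included, and the job is handed in when it is done.

Besides the shell and the picture viewer there is one more tool, called after "Request:" by a JSON object that holds its "name" and its "arguments". arm_command: Moves the arm, as the interface text tells. Its arguments: {"type":"object","properties":{"increments":{"type":"array","items":{"type":"object","properties":{"angular":{"type":"array","items":{"type":"number"}},"delta_pos":{"type":"array","items":{"type":"number"}},"gripper":{"type":"number"}}}},"newtons":{"type":"number"}},"required":["increments"]}

```bash
ls; mkdir -p pics; python3 - <<'E'
from station import r, optics
import cv2,numpy as np
print(r.read_state(), r.hold_point_z)
for n in ("scene","top"):
    p,d=optics.read_camera(n); cv2.imwrite(f"pics/{n}0.png",p[:,:,::-1]); np.savez(f"{n}0.npz",p=p,d=d)
    print(n,optics.camera_info(n))
print(optics.camera_info("wrist"))
E
```

```text
pics
{'time': 0.0, 'joints': array([-1.42120334,  0.33390636,  0.03988371,  1.46627939, -0.01338618,
        1.34330326, -0.0585079 ]), 'dq': array([ 1.08004679e-03,  2.26473375e-04, -1.33496063e-03, -3.32582953e-04,
        3.20039550e-04,  9.40984639e-04,  9.98969392e-06]), 'tau': array([-1.12604146e-03, -6.58558917e+01,  1.36465676e+00, -4.05557621e+01,
        1.66267273e-02,  1.27667683e-02,  2.62558683e-05]), 'eef_pos': array([0.15997767, 0.62953012, 0.23042038]), 'tool_rot': array([-3.77564253e-05,  1.24091485e-01,  9.92270446e-01, -8.14372774e-04]), 'wrist_force': array([-0.41396064, -0.76025987, -0.69582071]), 'ft_torque': array([-0.03290206,  0.00448983,  0.03221982]), 'finger_force': 0.0, 'gripper_width': 0.08531611018892576} 0.0187
scene {'fx': 485.2362184611858, 'fy': 485.2362184611858, 'cx': 281.64754358836467, 'cy': 209.01893893351203, 'world_to_cam': array([[-0.14305206,  0.98967007,  0.00944734,  0.06071913],
       [-0.83290828, -0.12553801,  0.53898424,  0.36017025],
       [ 0.53460257,  0.06923404,  0.84226287, -2.04772369],
       [ 0.        ,  0.        ,  0. 
[... 252 characters left out ...]
01, -2.02937932e-02,  1.40804501e-01,
        -5.19546557e-01],
       [-1.40783995e-01,  2.44280011e-03,  9.90037322e-01,
        -1.52941776e+00],
       [ 0.00000000e+00,  0.00000000e+00,  0.00000000e+00,
         1.00000000e+00]])}
{'fx': 359.2113560289828, 'fy': 359.2113560289828, 'cx': 277.10092747227856, 'cy': 214.02402455895194, 'tool_from_camera': array([[-1.04713544e-03,  9.56715557e-01,  2.91022759e-01,
         7.51524243e-02],
       [ 9.99999419e-01,  9.27376305e-04,  5.49439805e-04,
        -1.12341512e-03],
       [ 2.55769998e-04,  2.91023166e-01, -9.56715972e-01,
        -1.43512262e-01],
       [ 0.00000000e+00,  0.00000000e+00,  0.00000000e+00,
         1.00000000e+00]])}
```

View pics/top0.png

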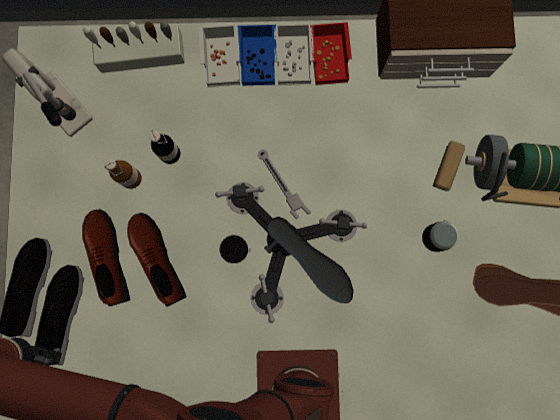

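View pics/scene0.png

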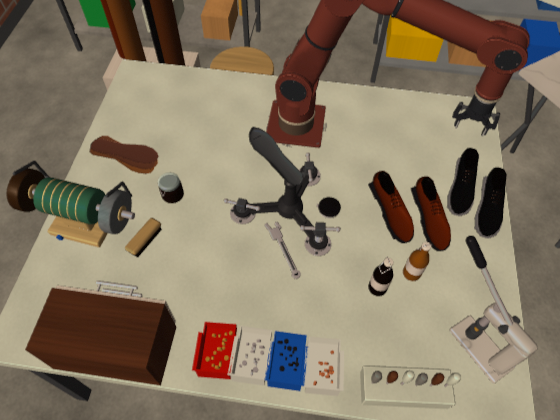

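The proud bolt is the one opposite the last's overhang: top ≈(241,196), scene ≈(318,237). Next I'll measure its head and bar from both views.

```bash
cat > h.py <<'E'
import numpy as np
from station import r, optics
from scipy.spatial.transform import Rotation as R
def T_wrist(s):
    q=s["tool_rot"]; T=np.eye(4); T[:3,:3]=R.from_quat([q[1],q[2],q[3],q[0]]).as_matrix(); T[:3,3]=s["eef_pos"]
    return T@optics.camera_info("wrist")["tool_from_camera"]
def c2w(n): return np.linalg.inv(optics.camera_info(n)["world_to_cam"])
def ray(n,u,v,T=None):
    i=optics.camera_info(n); T=c2w(n) if T is None else T
    d=np.array([(u-i["cx"])/i["fx"],-(v-i["cy"])/i["fy"],-1.0])
    return T[:3,3],T[:3,:3]@d      # origin, dir (t = depth)
def pts(n,d,T=None):
    i=optics.camera_info(n); T=c2w(n) if T is None else T
    v,u=np.indices(d.shape); c=np.stack([(u-i["cx"])/i["fx"]*d,-(v-i["cy"])/i["fy"]*d,-d],-1)
    return c@T[:3,:3].T+T[:3,3]
def onplane(n,u,v,z,T=None):
    o,d=ray(n,u,v,T); return o+d*(z-o[2])/d[2]
def meet(ra,rb):
    (a,p),(b,q)=ra,rb; t=np.linalg.lstsq(np.stack([p,-q],1),b-a,rcond=None)[0]
    x,y=a+p*t[0],b+q*t[1]; return (x+y)/2,np.linalg.norm(x-y)
E
python3 - <<'E'
from h import *; import cv2
t=np.load("top0.npz"); s=np.load("scene0.npz")
P=pts("top",t["d"])[170:225,205:290]
print(np.round(P[::4,8:64:4,2],3))
a=cv2.resize(t["p"][170:225,205:275],None,fx=8,fy=8,interpolation=2)[:,:,::-1]
b=cv2.resize(s["p"][210:265,290:360],None,fx=8,fy=8,interpolation=2)[:,:,::-1]
cv2.imwrite("pics/c0.png",np.vstack([a[:300*2],]) if 0 else cv2.resize(np.hstack([a,b]),(800,314)))
E
```

```text
[[-1.000e-03  3.000e-03 -5.000e-03 -3.000e-03  2.000e-03 -1.000e-03
   1.000e-03  2.000e-03  2.000e-03 -3.000e-03 -2.000e-03 -1.000e-03
   3.000e-03 -3.000e-03]
 [ 5.000e-03  1.000e-03  2.000e-03  2.000e-03 -3.000e-03  5.000e-03
   1.000e-03  1.000e-03  0.000e+00 -5.000e-03 -5.000e-03  1.000e-03
  -0.000e+00  6.000e-03]
 [ 5.000e-03  1.000e-03 -1.000e-03  0.000e+00 -2.000e-03 -2.000e-03
   0.000e+00  1.000e-03 -4.000e-03 -5.000e-03 -7.000e-03 -0.000e+00
  -3.000e-03 -1.000e-03]
 [ 8.000e-03  2.000e-03  1.000e-03  2.000e-03  7.000e-03  3.000e-03
   5.000e-03 -6.000e-03 -4.000e-03  5.000e-03  3.000e-03 -1.000e-03
   9.000e-03  1.000e-03]
 [ 4.000e-03  4.000e-03 -1.000e-03  4.000e-03 -1.000e-03  1.260e-01
   1.250e-01  1.310e-01  3.600e-02  5.000e-03 -3.000e-03 -3.000e-03
  -2.000e-03  5.000e-03]
 [-1.000e-03 -0.000e+00 -1.000e-03 -2.000e-03  6.000e-03  1.270e-01
   1.300e-01  1.230e-01  1.150e-01  1.150e-01  1.190e-01  1.200e-01
   1.210e-01  2.000e-03]
 [ 3.000e-03  1.230e-01  1.140e-01  1.110e-01  1.160e-01  1.250e-01
   1.230e-01  1.290e-01  1.587e+00  3.100e-02  6.000e-03  7.000e-0
[... 454 characters left out ...]
.800e-02  3.700e-02  3.400e-02
   3.000e-03  1.000e-03]
 [ 6.000e-03  1.000e-03 -1.000e-03  3.000e-03 -5.000e-03  1.000e-02
   1.000e-02  9.000e-03  2.700e-02  3.000e-02  3.000e-02  3.200e-02
   3.900e-02 -3.000e-03]
 [-6.000e-03  2.000e-03  2.000e-03 -1.000e-03  1.000e-03 -3.000e-03
   5.000e-03 -5.000e-03  0.000e+00  3.300e-02  3.400e-02  3.400e-02
   5.900e-02  3.300e-02]
 [-4.000e-03  3.000e-03  7.000e-03  7.000e-03 -2.000e-03 -3.000e-03
   6.000e-03 -3.000e-03 -1.000e-03 -3.000e-03  3.700e-02  3.400e-02
   5.800e-02  5.000e-02]
 [ 3.000e-03  3.000e-03  5.000e-03 -5.000e-03  5.000e-03 -8.000e-03
   1.000e-03 -5.000e-03 -1.000e-03 -2.000e-03  2.000e-03  3.100e-02
   3.100e-02  6.100e-02]]
```

View pics/c0.png

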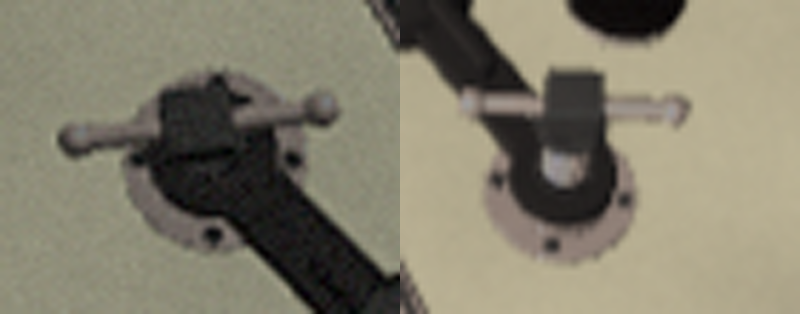

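Crop: left panel (top), balls at full-frame (217.8,194.3) and (261.0,188.7). Right panel (scene), the same balls at (338.3,229.1) and (302.2,227.9). The dark square head sits between them, clearly proud.

```bash
python3 - <<'E'
from h import *
L=meet(ray("top",217.8,194.3),ray("scene",338.3,229.1)); Rr=meet(ray("top",261,188.7),ray("scene",302.2,227.9))
print(L,Rr,np.linalg.norm(L[0]-Rr[0])); c=(L[0]+Rr[0])/2; print("centre",c,np.linalg.norm(c[:2]))
d=Rr[0]-L[0]; yb=np.arctan2(d[1],d[0]); print("bar yaw deg",np.degrees(yb))
t=np.load("top0.npz"); P=pts("top",t["d"])
m=(P[...,2]>.118)&(P[...,2]<.14)&(np.hypot(P[...,0]-c[0],P[...,1]-c[1])<.022); print("head top",m.sum(),P[m].mean(0))
s=r.read_state(); print(np.round(T_wrist(s),3))
q=s["tool_rot"];M=R.from_quat([q[1],q[2],q[3],q[0]]).as_matrix(); print(M.round(3))
# needed: tool x parallel to bar; yaw of tool x
print("tool x yaw",np.degrees(np.arctan2(M[1,0],M[0,0])), "shift in tool axes (TCP 80mm above head centre)",M.T@(c+[0,0,.08]-s["eef_pos"])/.12)
# column check
k=np.indices(P.shape[:2]); mm=(P[...,2]>.22)&(P[...,2]<.26); mm[:, :265]=0;mm[330:]=0;mm[:,360:]=0; print("last",P[mm].mean(0),mm.sum(),P[mm].min(0),P[mm].max(0))
E
```

```text
(array([0.55239491, 0.21159863, 0.10825103]), np.float64(0.00021723205380969724)) (array([0.56581564, 0.0904728 , 0.10820161]), np.float64(0.0010864764446854413)) 0.12186707817538106
centre [0.55910527 0.15103572 0.10822632] 0.5791463513108972
bar yaw deg -83.67742510707309
head top 147 [0.55689815 0.15134939 0.12723992]
[[ 0.247 -0.927 -0.282  0.087]
 [ 0.969  0.236  0.074  0.647]
 [-0.002 -0.291  0.957  0.374]
 [ 0.     0.     0.     1.   ]]
[[-0.969  0.246 -0.   ]
 [ 0.246  0.969 -0.001]
 [-0.    -0.001 -1.   ]]
tool x yaw 165.74453211268946 shift in tool axes (TCP 80mm above head centre) [-4.20571212 -3.04554156  0.35720504]
last [ 0.35780113 -0.04125886  0.22273562] 737 [ 0.25118371 -0.13823473  0.22000223] [0.47105565 0.07253155 0.24253716]
```

Request:
{"name": "arm_command", "arguments": {"increments": [{"delta_pos": [-0.33,-0.24,0],"angular": [0,0,0.04],"gripper": 1},{"delta_pos": [-0.66,-0.48,0],"angular": [0,0,0.08],"gripper": 1},{"delta_pos": [-1,-0.72,0],"angular": [0,0,0.12],"gripper": 1}]}}

```text
time: 0.4
eef_pos: [0.2557, 0.5151, 0.2307]
tool_rot: [-0.0, 0.31, 0.951, -0.0]
wrist_force: [1.4, -0.2, 0.0]
gripper_width: 0.0853
finger_force: 0.0
```

```bash
cat > st.py <<'E'
from h import *
def st(c=(0.559,0.151,0.19),yaw=96.3):
    s=r.read_state(); q=s["tool_rot"]; M=R.from_quat([q[1],q[2],q[3],q[0]]).as_matrix()
    y=np.degrees(np.arctan2(M[1,0],M[0,0]))
    print("t%.2f"%s["time"],"q",s["joints"].round(3),"p",s["eef_pos"].round(4),"yaw%.1f"%y,"dz ang share %.3f"%((y-yaw)/180),"shift",(M.T@(np.array(c)-s["eef_pos"])/.12).round(3),"F",s["wrist_force"].round(1),"tz%.2f"%s["ft_torque"][2],"w%.4f f%.1f"%(s["gripper_width"],s["finger_force"]),"axis",M[:,2].round(3))
if __name__=="__main__": st()
E
python3 st.py
```

```text
t0.40 q [-1.316  0.181  0.147  1.659 -0.027  1.304 -0.223] p [0.2557 0.5151 0.2307] yaw143.9 dz ang share 0.264 shift [-3.83  -0.962  0.341] F [ 1.4 -0.2  0. ] tz0.00 w0.0853 f0.0 axis [-0.    -0.001 -1.   ]
```

Request:
{"name": "arm_command", "arguments": {"increments": [{"delta_pos": [-0.33,-0.08,0],"gripper": 1},{"delta_pos": [-0.66,-0.16,0],"gripper": 1},{"delta_pos": [-1,-0.24,0],"gripper": 1}]}}

```text
$.increments[0]: bad value
```

Request:
{"name": "arm_command", "arguments": {"increments": [{"delta_pos": [-0.33,-0.08,0],"gripper": 1},{"delta_pos": [-0.66,-0.16,0],"gripper": 1},{"delta_pos": [-1,-0.24,0],"gripper": 1}]}}

```text
$.increments[0]: bad value
```

Request:
{"name": "arm_command", "arguments": {"increments": [{"delta_pos": [-0.33,-0.08,0],"angular": [0,0,0.044],"gripper": 1},{"delta_pos": [-0.66,-0.16,0],"angular": [0,0,0.088],"gripper": 1},{"delta_pos": [-0.95,-0.24,0],"angular": [0,0,0.132],"gripper": 1},{"delta_pos": [-0.95,-0.24,0],"angular": [0,0,0.176],"gripper": 1},{"delta_pos": [-0.95,-0.24,0],"angular": [0,0,0.22],"gripper": 1},{"delta_pos": [-0.95,-0.24,0],"angular": [0,0,0.264],"gripper": 1},{"delta_pos": [-0.95,-0.24,0],"angular": [0,0,0.264],"gripper": 1}]}}

```text
time: 1.1
eef_pos: [0.3305, 0.4263, 0.231]
tool_rot: [0.0, 0.666, 0.746, -0.0]
wrist_force: [-0.6, 0.1, -0.6]
gripper_width: 0.0853
finger_force: 0.0
```

```bash
python3 - <<'E'
from st import *; import cv2
st(); s=r.read_state(); p,d=optics.read_camera("wrist"); np.savez("w1.npz",p=p,d=d,T=T_wrist(s)); cv2.imwrite("pics/w1.png",p[:,:,::-1])
E
```

```text
t1.10 q [-1.247  0.105  0.275  1.747 -0.03   1.294 -0.853] p [0.3305 0.4263 0.231 ] yaw96.5 dz ang share 0.001 shift [-2.495  1.633  0.342] F [-0.6  0.1 -0.6] tz-0.02 w0.0853 f0.0 axis [-0. -0. -1.]
```

View pics/w1.png

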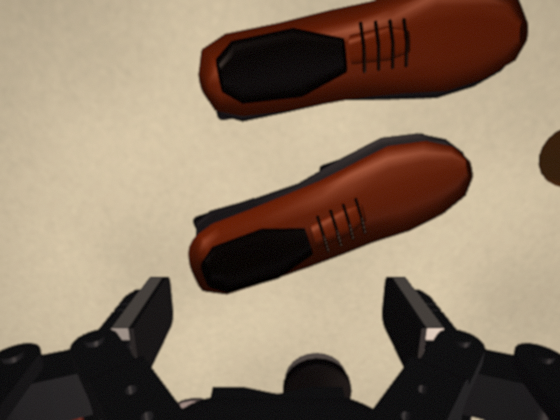

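Wrist view over the two shoes with the tin at the bottom (317,385); not at the bolt yet (two moves were refused because the rows had no angular field). Continuing.

Request:
{"name": "arm_command", "arguments": {"increments": [{"delta_pos": [-0.33,0.22,0],"angular": [0,0,0],"gripper": 1},{"delta_pos": [-0.66,0.44,0],"angular": [0,0,0],"gripper": 1},{"delta_pos": [-1,0.66,0],"angular": [0,0,0],"gripper": 1}]}}

```text
time: 1.45
eef_pos: [0.4238, 0.3154, 0.2312]
tool_rot: [0.0, 0.663, 0.749, -0.0]
wrist_force: [0.9, 0.9, 0.1]
gripper_width: 0.0851
finger_force: 0.0
```

Request:
{"name": "arm_command", "arguments": {"increments": [{"delta_pos": [-0.33,0.22,0],"angular": [0,0,0],"gripper": 1},{"delta_pos": [-0.66,0.44,0],"angular": [0,0,0],"gripper": 1},{"delta_pos": [-1,0.66,0],"angular": [0,0,0],"gripper": 1}]}}

```text
time: 1.75
eef_pos: [0.5165, 0.205, 0.2314]
tool_rot: [-0.0, 0.663, 0.749, 0.0]
wrist_force: [1.0, 0.3, -0.2]
gripper_width: 0.0851
finger_force: 0.0
```

Request:
{"name": "arm_command", "arguments": {"increments": [{"delta_pos": [-0.25,0.16,0],"angular": [0,0,0],"gripper": 1},{"delta_pos": [-0.5,0.31,0],"angular": [0,0,0],"gripper": 1},{"delta_pos": [-0.5,0.31,0],"angular": [0,0,0],"gripper": 1}]}}

```text
time: 2.05
eef_pos: [0.5618, 0.1456, 0.2313]
tool_rot: [0.001, 0.666, 0.746, -0.001]
wrist_force: [0.3, -0.0, -0.5]
gripper_width: 0.0853
finger_force: 0.0
```

```bash
python3 - <<'E'
from st import *; import cv2
st(); s=r.read_state(); p,d=optics.read_camera("wrist"); np.savez("w2.npz",p=p,d=d,T=T_wrist(s)); cv2.imwrite("pics/w2.png",p[:,:,::-1])
E
```

```text
t2.05 q [-0.822  0.205  0.571  1.665 -0.112  1.305 -0.118] p [0.5618 0.1456 0.2313] yaw96.5 dz ang share 0.001 shift [ 0.048 -0.019  0.344] F [ 0.3 -0.  -0.5] tz-0.04 w0.0853 f0.0 axis [ 0.001 -0.002 -1.   ]
```

View pics/w2.png

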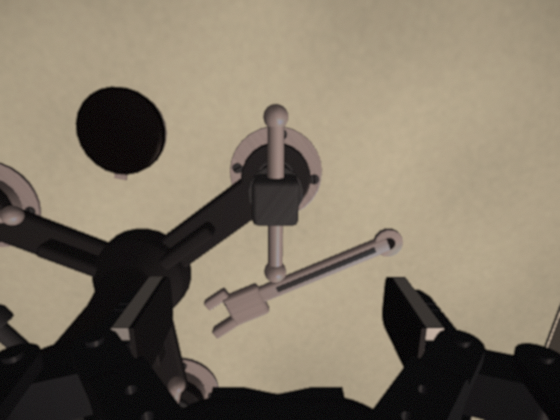

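Balls at (275.5,116.5) and (275.5,270.5); head top ≈(275,188–223). Measuring.

```bash
python3 - <<'E'
from st import *
w=np.load("w2.npz"); T=w["T"]; d=w["d"]; P=pts("wrist",d,T)
for n,p in (("a",(275.5,116.5)),("b",(275.5,270.5))):
    print(n,onplane("wrist",*p,.110,T), meet(ray("wrist",*p,T),ray("top",*((217.8,194.3) if n=="a" else (261,188.7)))), P[int(p[1])-4:int(p[1])+5,272:280,2].max())
b=P[170:240,245:305].reshape(-1,3); h=b[(b[:,2]>.118)&(b[:,2]<.14)]; print("head top",len(h),h.mean(0),np.median(h,0),np.ptp(h[:,:2],axis=0))
g=w["p"][150:245,240:312].astype(int).sum(2); print("bench",np.median(P[20:80,200:500,2]))
t=np.load("top0.npz"); Q=pts("top",t["d"]); print("bench top",np.median(Q[120:160,200:300,2]))
E
```

```text
a [0.55214582 0.21008658 0.11      ] (array([0.55184109, 0.21053281, 0.11333137]), np.float64(0.0009057561719744273)) 0.1220560692544278
b [0.56543431 0.09038208 0.11      ] (array([0.56532684, 0.09088509, 0.11099665]), np.float64(0.00011929240618469622)) 0.1216730652742633
head top 2213 [0.55846347 0.15203159 0.12771009] [0.55851249 0.15230702 0.12825284] [0.03587756 0.05220845]
bench 0.001054433011527911
bench top 2.281265216075301e-05
```

Both views agree: axis at about (0.5588, 0.1504), head centre z ≈0.1105, ball spacing 120.4 mm, bar aligned with tool x. Descending.

Request:
{"name": "arm_command", "arguments": {"increments": [{"delta_pos": [0.04,-0.02,0.35],"angular": [0,0,0],"gripper": 1},{"delta_pos": [0.04,-0.02,0.7],"angular": [0,0,0],"gripper": 1},{"delta_pos": [0.04,-0.02,0.8],"angular": [0,0,0],"gripper": 1},{"delta_pos": [0.04,-0.02,0.8],"angular": [0,0,0],"gripper": 1},{"delta_pos": [0.04,-0.02,0.8],"angular": [0,0,0],"gripper": 1}]}}

```text
time: 2.6
eef_pos: [0.5573, 0.1562, 0.1369]
tool_rot: [0.0, 0.665, 0.747, 0.001]
wrist_force: [-0.4, 0.2, 0.7]
gripper_width: 0.0853
finger_force: 0.0
```

```bash
python3 - <<'E'
from st import *
st((.5588,.1505,.098),96.3)
E
```

```text
t2.60 q [-0.814  0.28   0.548  1.785 -0.161  1.12  -0.095] p [0.5573 0.1562 0.1369] yaw96.7 dz ang share 0.002 shift [-0.049  0.007  0.325] F [-0.4  0.2  0.7] tz0.02 w0.0853 f0.0 axis [ 0.001  0.001 -1.   ]
```

Request:
{"name": "arm_command", "arguments": {"increments": [{"delta_pos": [-0.05,0.01,0.2],"angular": [0,0,0.002],"gripper": 1},{"delta_pos": [-0.05,0.01,0.325],"angular": [0,0,0.002],"gripper": 0.6},{"delta_pos": [-0.05,0.01,0.325],"angular": [0,0,0.002],"gripper": 0.44},{"delta_pos": [-0.05,0.01,0.325],"angular": [0,0,0.002],"gripper": 0.44},{"delta_pos": [-0.05,0.01,0.325],"angular": [0,0,0.002],"gripper": 0.44},{"delta_pos": [-0.05,0.01,0.325],"angular": [0,0,0.002],"gripper": 0.44},{"delta_pos": [-0.05,0.01,0.325],"angular": [0,0,0.002],"gripper": 0.44}], "newtons": 20}}

```text
time: 3.3
eef_pos: [0.5587, 0.15, 0.0969]
tool_rot: [0.0, 0.667, 0.745, 0.0]
wrist_force: [-0.6, 0.1, -0.5]
gripper_width: 0.0377
finger_force: 0.0
```

```bash
python3 - <<'E'
from st import *; import cv2
st((.5588,.1505,.098),96.3)
s=r.read_state(); p,d=optics.read_camera("wrist"); np.savez("w3.npz",p=p,d=d,T=T_wrist(s)); cv2.imwrite("pics/w3.png",p[:,:,::-1])
E
```

```text
t3.30 q [-0.792  0.326  0.541  1.823 -0.192  1.044 -0.067] p [0.5587 0.15   0.0969] yaw96.3 dz ang share -0.000 shift [ 0.004  0.001 -0.009] F [-0.6  0.1 -0.5] tz-0.02 w0.0377 f0.0 axis [ 0.001  0.    -1.   ]
```

View pics/w3.png

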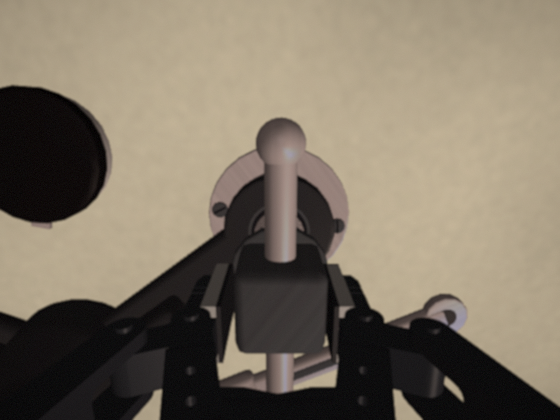

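Fingers straddle the head squarely, bar centred between them, ball at (281,142). I'll turn it as a loose spanner so the bolt is free to drop, and monitor bar height and angle from wrist depth.

```bash
cat > mon.py <<'E'
from st import *
def mon(c=(.5588,.1503),tag=None):
    s=r.read_state(); T=T_wrist(s); p,d=optics.read_camera("wrist"); P=pts("wrist",d,T)
    if tag: np.savez(tag,p=p,d=d,T=T)
    v=P[...,:2]-c; rr=np.hypot(*np.moveaxis(v,-1,0)); u=np.indices(d.shape)[1]
    m=(d>0)&(P[...,2]>.09)&(P[...,2]<.14)&(rr>.028)&(rr<.05)&(abs(u-281)<60)
    a=np.arctan2(v[m][:,1],v[m][:,0]); a=np.degrees(np.angle(np.exp(1j*a).mean()))
    hm=(d>0)&(rr<.012)&(P[...,2]>.10)&(P[...,2]<.14)
    print("bar n%d angle %.1f"%(m.sum(),a),"bar top z %.4f"%np.percentile(P[...,2][m],75),"head top z %.4f n%d"%(np.median(P[...,2][hm]),hm.sum()))
if __name__=="__main__": st(); mon()
E
python3 mon.py
```

```text
t3.35 q [-0.792  0.326  0.541  1.823 -0.192  1.044 -0.067] p [0.5587 0.1499 0.0968] yaw96.3 dz ang share -0.000 shift [ 0.009  0.004 -0.777] F [-0.1  0.6  0.2] tz-0.01 w0.0373 f0.0 axis [ 0.001  0.    -1.   ]
bar n2778 angle 97.4 bar top z 0.1173 head top z 0.1285 n3084
```

Request:
{"name": "arm_command", "arguments": {"increments": [{"delta_pos": [0,0,0],"angular": [0,0,-0.045],"gripper": 0.42},{"delta_pos": [0,0,0],"angular": [0,0,-0.09],"gripper": 0.42},{"delta_pos": [0,0,0],"angular": [0,0,-0.135],"gripper": 0.42},{"delta_pos": [0,0,0],"angular": [0,0,-0.18],"gripper": 0.42},{"delta_pos": [0,0,0],"angular": [0,0,-0.225],"gripper": 0.42},{"delta_pos": [0,0,0],"angular": [0,0,-0.27],"gripper": 0.42},{"delta_pos": [0,0,0],"angular": [0,0,-0.3],"gripper": 0.42},{"delta_pos": [0,0,0],"angular": [0,0,-0.3],"gripper": 0.42},{"delta_pos": [0,0,0],"angular": [0,0,-0.3],"gripper": 0.42}]}}

```text
time: 4.3
eef_pos: [0.5599, 0.1504, 0.0973]
tool_rot: [0.001, 0.257, 0.966, 0.001]
wrist_force: [4.8, 1.9, 2.2]
gripper_width: 0.0359
finger_force: 2.3
```

```bash
python3 mon.py
```

```text
t4.30 q [-0.66   0.308  0.381  1.815 -0.132  1.039  0.822] p [0.5599 0.1504 0.0973] yaw150.2 dz ang share 0.299 shift [ 0.007  0.003 -0.773] F [4.8 1.9 2.2] tz-0.07 w0.0359 f2.3 axis [ 0.003  0.001 -1.   ]
bar n2722 angle 148.9 bar top z 0.1181 head top z 0.1293 n3060
```

Request:
{"name": "arm_command", "arguments": {"increments": [{"delta_pos": [0,0,0],"angular": [0,0,-0.04],"gripper": 0.42},{"delta_pos": [0,0,0],"angular": [0,0,-0.08],"gripper": 0.42},{"delta_pos": [0,0,0],"angular": [0,0,-0.08],"gripper": 0.42}]}}

```text
time: 4.65
eef_pos: [0.5595, 0.1508, 0.0972]
tool_rot: [0.001, 0.132, 0.991, 0.001]
wrist_force: [2.4, 3.5, 2.9]
gripper_width: 0.0359
finger_force: 2.2
```

```bash
python3 mon.py
```

```text
t4.65 q [-0.627  0.305  0.34   1.814 -0.117  1.039  1.065] p [0.5595 0.1508 0.0972] yaw164.9 dz ang share 0.381 shift [ 0.003  0.002 -0.774] F [2.4 3.5 2.9] tz-0.08 w0.0359 f2.2 axis [ 0.002  0.002 -1.   ]
bar n2660 angle 162.6 bar top z 0.1183 head top z 0.1295 n3063
```

Request:
{"name": "arm_command", "arguments": {"increments": [{"delta_pos": [0,0,-0.01],"angular": [0,0,-0.04],"gripper": 0.42},{"delta_pos": [0,0,-0.01],"angular": [0,0,-0.08],"gripper": 0.42},{"delta_pos": [0,0,-0.01],"angular": [0,0,-0.08],"gripper": 0.42}]}}

```text
time: 5.0
eef_pos: [0.5584, 0.1505, 0.0977]
tool_rot: [0.0, 0.007, 1.0, 0.0]
wrist_force: [0.2, 4.2, 2.6]
gripper_width: 0.036
finger_force: 1.9
```

```bash
python3 mon.py
```

```text
t5.00 q [-0.594  0.302  0.301  1.812 -0.103  1.042  1.302] p [0.5584 0.1505 0.0977] yaw179.2 dz ang share 0.460 shift [-0.005  0.005 -0.769] F [0.2 4.2 2.6] tz-0.09 w0.0360 f1.9 axis [ 0.     0.001 -1.   ]
bar n2602 angle 178.1 bar top z 0.1186 head top z 0.1298 n3037
```

Request:
{"name": "arm_command", "arguments": {"increments": [{"delta_pos": [0,0,-0.01],"angular": [0,0,-0.04],"gripper": 0.42},{"delta_pos": [0,0,-0.01],"angular": [0,0,-0.08],"gripper": 0.42},{"delta_pos": [0,0,-0.01],"angular": [0,0,-0.08],"gripper": 0.42}]}}

```text
time: 5.35
eef_pos: [0.5579, 0.1502, 0.0985]
tool_rot: [-0.0, -0.117, 0.993, 0.0]
wrist_force: [0.1, 2.6, 1.4]
gripper_width: 0.036
finger_force: 1.9
```

```bash
python3 mon.py
```

```text
t5.35 q [-0.562  0.299  0.263  1.81  -0.089  1.045  1.54 ] p [0.5579 0.1502 0.0985] yaw-166.5 dz ang share -1.460 shift [-0.01   0.005 -0.763] F [0.1 2.6 1.4] tz-0.05 w0.0360 f1.9 axis [-0.001  0.    -1.   ]
bar n2531 angle -168.7 bar top z 0.1188 head top z 0.1301 n3010
```

Request:
{"name": "arm_command", "arguments": {"increments": [{"delta_pos": [0,0,0],"angular": [0,0,-0.04],"gripper": 0.42},{"delta_pos": [0,0,0],"angular": [0,0,-0.08],"gripper": 0.42},{"delta_pos": [0,0,0],"angular": [0,0,-0.08],"gripper": 0.42}]}}

```text
time: 5.7
eef_pos: [0.5581, 0.1501, 0.0986]
tool_rot: [-0.0, -0.24, 0.971, 0.0]
wrist_force: [-0.5, 3.4, 2.5]
gripper_width: 0.0357
finger_force: 1.9
```

```bash
python3 mon.py
```

```text
t5.70 q [-0.53   0.297  0.225  1.809 -0.076  1.045  1.779] p [0.5581 0.1501 0.0986] yaw-152.2 dz ang share -1.381 shift [-0.01   0.003 -0.761] F [-0.5  3.4  2.5] tz-0.02 w0.0357 f1.9 axis [-0.001  0.    -1.   ]
bar n2551 angle -156.1 bar top z 0.1190 head top z 0.1302 n3007
```

Request:
{"name": "arm_command", "arguments": {"increments": [{"delta_pos": [0,0,0],"angular": [0,0,-0.04],"gripper": 0.42},{"delta_pos": [0,0,0],"angular": [0,0,-0.08],"gripper": 0.42},{"delta_pos": [0,0,0],"angular": [0,0,-0.08],"gripper": 0.42}]}}

```text
time: 6.05
eef_pos: [0.558, 0.1494, 0.0984]
tool_rot: [-0.001, -0.359, 0.933, -0.0]
wrist_force: [-0.9, 2.1, 0.0]
gripper_width: 0.0357
finger_force: 0.9
```

```bash
python3 mon.py
```

```text
t6.05 q [-0.498  0.296  0.188  1.807 -0.063  1.045  2.019] p [0.558  0.1494 0.0984] yaw-137.9 dz ang share -1.301 shift [-0.014  0.005 -0.763] F [-0.9  2.1  0. ] tz0.02 w0.0357 f0.9 axis [-0.001 -0.001 -1.   ]
bar n2513 angle -141.4 bar top z 0.1189 head top z 0.1301 n3016
```

Head stopped climbing (130.2→130.1), possibly past the crest and held by pad friction. Loosening slightly to find out.

Request:
{"name": "arm_command", "arguments": {"increments": [{"delta_pos": [0,0,0],"angular": [0,0,0.01],"gripper": 0.46},{"delta_pos": [0,0,0],"angular": [0,0,0.01],"gripper": 0.46}]}}

```text
time: 6.3
eef_pos: [0.5581, 0.1486, 0.0983]
tool_rot: [-0.001, -0.343, 0.94, -0.0]
wrist_force: [-1.2, -0.5, -0.3]
gripper_width: 0.0394
finger_force: 0.0
```

```bash
python3 mon.py
```

```text
t6.30 q [-0.503  0.296  0.194  1.808 -0.064  1.045  1.986] p [0.5581 0.1486 0.0983] yaw-139.9 dz ang share -1.312 shift [-0.017  0.01  -0.764] F [-1.2 -0.5 -0.3] tz0.04 w0.0394 f0.0 axis [-0.001 -0.001 -1.   ]
bar n2525 angle -141.5 bar top z 0.1189 head top z 0.1301 n2995
```

Still up (free, not dropped). Continuing.

Request:
{"name": "arm_command", "arguments": {"increments": [{"delta_pos": [0,0,0],"angular": [0,0,-0.04],"gripper": 0.43},{"delta_pos": [0,0,0],"angular": [0,0,-0.08],"gripper": 0.43},{"delta_pos": [0,0,0],"angular": [0,0,-0.09],"gripper": 0.43},{"delta_pos": [0,0,0],"angular": [0,0,-0.08],"gripper": 0.45}]}}

```text
time: 6.75
eef_pos: [0.5583, 0.1492, 0.0985]
tool_rot: [-0.0, -0.46, 0.888, -0.0]
wrist_force: [-0.7, -1.1, 0.3]
gripper_width: 0.0381
finger_force: 0.0
```

```bash
python3 mon.py
```

```text
t6.75 q [-0.471  0.295  0.156  1.806 -0.052  1.045  2.231] p [0.5583 0.1492 0.0985] yaw-125.2 dz ang share -1.231 shift [-0.015  0.004 -0.762] F [-0.7 -1.1  0.3] tz0.01 w0.0381 f0.0 axis [-0.001 -0.001 -1.   ]
bar n2625 angle -132.8 bar top z 0.1135 head top z 0.1247 n2817
```

Dropped: head top went from 130.1 to 124.7 mm, with the bar between −141.5° and −132.8°, so drop angle ≈ −137°. Now forward (clockwise) half a turn, still as a loose spanner, lowering the tool with it.

Request:
{"name": "arm_command", "arguments": {"increments": [{"delta_pos": [0,0.01,0.03],"angular": [0,0,0.04],"gripper": 0.42},{"delta_pos": [0,0.01,0.03],"angular": [0,0,0.085],"gripper": 0.42},{"delta_pos": [0,0.01,0.03],"angular": [0,0,0.13],"gripper": 0.42},{"delta_pos": [0,0.01,0.03],"angular": [0,0,0.175],"gripper": 0.42},{"delta_pos": [0,0.01,0.035],"angular": [0,0,0.22],"gripper": 0.42},{"delta_pos": [0,0.01,0.035],"angular": [0,0,0.265],"gripper": 0.42},{"delta_pos": [0,0.01,0.04],"angular": [0,0,0.31],"gripper": 0.42},{"delta_pos": [0,0.01,0.04],"angular": [0,0,0.355],"gripper": 0.42},{"delta_pos": [0,0.01,0.04],"angular": [0,0,0.4],"gripper": 0.42},{"delta_pos": [0,0.01,0.04],"angular": [0,0,0.4],"gripper": 0.42}]}}

```text
time: 7.8
eef_pos: [0.5578, 0.1514, 0.094]
tool_rot: [0.0, 0.151, 0.989, 0.0]
wrist_force: [3.3, 4.6, -1.9]
gripper_width: 0.0358
finger_force: 2.4
```

```bash
sed -i 's/c=(0.559,0.151,0.19)/c=(0.5585,0.1503,0.094)/' st.py; python3 mon.py
```

```text
t7.80 q [-0.634  0.307  0.346  1.819 -0.12   1.034  1.026] p [0.5578 0.1514 0.094 ] yaw162.7 dz ang share 0.369 shift [-0.008 -0.007  0.   ] F [ 3.3  4.6 -1.9] tz0.03 w0.0358 f2.4 axis [ 0.001  0.001 -1.   ]
bar n2579 angle 165.0 bar top z 0.1125 head top z 0.1237 n2915
```

Request:
{"name": "arm_command", "arguments": {"increments": [{"delta_pos": [0,0,0],"angular": [0,0,0.045],"gripper": 0.42},{"delta_pos": [0,0,0],"angular": [0,0,0.09],"gripper": 0.42},{"delta_pos": [0,0,0.005],"angular": [0,0,0.135],"gripper": 0.42},{"delta_pos": [0,0,0.005],"angular": [0,0,0.18],"gripper": 0.42},{"delta_pos": [0,0,0.005],"angular": [0,0,0.225],"gripper": 0.42},{"delta_pos": [0,0,0.01],"angular": [0,0,0.27],"gripper": 0.42},{"delta_pos": [0,0,0.01],"angular": [0,0,0.315],"gripper": 0.42},{"delta_pos": [0,0,0.01],"angular": [0,0,0.36],"gripper": 0.42},{"delta_pos": [0,0,0.01],"angular": [0,0,0.4],"gripper": 0.42}]}}

```text
time: 8.75
eef_pos: [0.5587, 0.1513, 0.0931]
tool_rot: [0.001, 0.702, 0.712, 0.001]
wrist_force: [6.5, 4.0, -2.4]
gripper_width: 0.0359
finger_force: 3.1
```

Request:
{"name": "arm_command", "arguments": {"increments": [{"delta_pos": [0,0,0],"angular": [0,0,0.045],"gripper": 0.42},{"delta_pos": [0,0,0],"angular": [0,0,0.09],"gripper": 0.42},{"delta_pos": [0,0,0.005],"angular": [0,0,0.135],"gripper": 0.42},{"delta_pos": [0,0,0.005],"angular": [0,0,0.18],"gripper": 0.42},{"delta_pos": [0,0,0.005],"angular": [0,0,0.225],"gripper": 0.42},{"delta_pos": [0,0,0.01],"angular": [0,0,0.27],"gripper": 0.42},{"delta_pos": [0,0,0.01],"angular": [0,0,0.27],"gripper": 0.42},{"delta_pos": [0,0,0.01],"angular": [0,0,0.265],"gripper": 0.45}]}}

```text
time: 9.55
eef_pos: [0.5571, 0.15, 0.0913]
tool_rot: [0.0, 0.929, 0.37, -0.001]
wrist_force: [-0.1, -0.1, 0.4]
gripper_width: 0.0387
finger_force: 0.0
```

```bash
python3 mon.py
```

```text
t9.55 q [-0.928  0.362  0.711  1.836 -0.27   1.044 -0.922] p [0.5571 0.15   0.0913] yaw43.5 dz ang share -0.293 shift [ 0.011  0.006 -0.023] F [-0.1 -0.1  0.4] tz-0.01 w0.0387 f0.0 axis [-0.001 -0.001 -1.   ]
bar n2928 angle 46.0 bar top z 0.1105 head top z 0.1217 n3047
```

Half a turn done, head −3.0 mm as expected. Lifting off to re-grip half a turn back.

Request:
{"name": "arm_command", "arguments": {"increments": [{"delta_pos": [0,0,-0.4],"angular": [0,0,0],"gripper": 0.6},{"delta_pos": [0,0,-0.4],"angular": [0,0,0],"gripper": 1},{"delta_pos": [0,0,-0.4],"angular": [0,0,-0.045],"gripper": 1},{"delta_pos": [0,0,-0.4],"angular": [0,0,-0.09],"gripper": 1},{"delta_pos": [0,0,-0.4],"angular": [0,0,-0.135],"gripper": 1},{"delta_pos": [0,0,-0.4],"angular": [0,0,-0.18],"gripper": 1},{"delta_pos": [0,0,-0.4],"angular": [0,0,-0.225],"gripper": 1},{"delta_pos": [0,0,-0.4],"angular": [0,0,-0.27],"gripper": 1},{"delta_pos": [0,0,-0.4],"angular": [0,0,-0.315],"gripper": 1},{"delta_pos": [0,0,-0.4],"angular": [0,0,-0.36],"gripper": 1}]}}

```text
time: 10.6
eef_pos: [0.5573, 0.1501, 0.1393]
tool_rot: [-0.0, 0.584, 0.812, -0.0]
wrist_force: [-0.8, -0.5, -0.3]
gripper_width: 0.0853
finger_force: 0.0
```

Request:
{"name": "arm_command", "arguments": {"increments": [{"delta_pos": [0,0,0],"angular": [0,0,-0.045],"gripper": 1},{"delta_pos": [0,0,0],"angular": [0,0,-0.09],"gripper": 1},{"delta_pos": [0,0,0],"angular": [0,0,-0.135],"gripper": 1},{"delta_pos": [0,0,0],"angular": [0,0,-0.18],"gripper": 1},{"delta_pos": [0,0,0],"angular": [0,0,-0.225],"gripper": 1},{"delta_pos": [0,0,0],"angular": [0,0,-0.27],"gripper": 1},{"delta_pos": [0,0,0],"angular": [0,0,-0.315],"gripper": 1},{"delta_pos": [0,0,0],"angular": [0,0,-0.36],"gripper": 1},{"delta_pos": [0,0,0],"angular": [0,0,-0.4],"gripper": 1}]}}

```text
time: 11.5
eef_pos: [0.5573, 0.1501, 0.1393]
tool_rot: [-0.0, -0.004, 1.0, -0.0]
wrist_force: [0.5, 0.5, 0.9]
gripper_width: 0.0856
finger_force: 0.0
```

Request:
{"name": "arm_command", "arguments": {"increments": [{"delta_pos": [0,0,0],"angular": [0,0,-0.045],"gripper": 1},{"delta_pos": [0,0,0],"angular": [0,0,-0.09],"gripper": 1},{"delta_pos": [0,0,0],"angular": [0,0,-0.135],"gripper": 1},{"delta_pos": [0,0,0],"angular": [0,0,-0.18],"gripper": 1},{"delta_pos": [0,0,0],"angular": [0,0,-0.225],"gripper": 1},{"delta_pos": [0,0,0],"angular": [0,0,-0.25],"gripper": 1},{"delta_pos": [0,0,0],"angular": [0,0,-0.25],"gripper": 1}]}}

```text
time: 12.2
eef_pos: [0.5573, 0.1501, 0.1394]
tool_rot: [-0.0, -0.384, 0.923, -0.0]
wrist_force: [-0.3, 0.6, -0.5]
gripper_width: 0.0851
finger_force: 0.0
```

```bash
python3 - <<'E'
from mon import *
st((.5585,.1503,.091),-134.5); mon()
E
```

```text
t12.20 q [-0.563  0.255  0.26   1.773 -0.072  1.124  2.08 ] p [0.5573 0.1501 0.1394] yaw-134.8 dz ang share -0.002 shift [-0.008 -0.006  0.403] F [-0.3  0.6 -0.5] tz-0.05 w0.0851 f0.0 axis [-0. -0. -1.]
bar n1762 angle -139.6 bar top z 0.1104 head top z 0.1216 n1701
```

Request:
{"name": "arm_command", "arguments": {"increments": [{"delta_pos": [0,0,0.2],"angular": [0,0,0.01],"gripper": 1},{"delta_pos": [0,0,0.4],"angular": [0,0,0.01],"gripper": 0.6},{"delta_pos": [0,0,0.4],"angular": [0,0,0.01],"gripper": 0.42},{"delta_pos": [0,0,0.4],"angular": [0,0,0.01],"gripper": 0.42},{"delta_pos": [0,0,0.4],"angular": [0,0,0.01],"gripper": 0.42},{"delta_pos": [0,0,0.4],"angular": [0,0,0.01],"gripper": 0.42},{"delta_pos": [0,0,0.4],"angular": [0,0,0.01],"gripper": 0.42}]}}

```text
time: 12.95
eef_pos: [0.5581, 0.1506, 0.0925]
tool_rot: [0.001, -0.368, 0.93, -0.0]
wrist_force: [0.5, -0.7, 0.9]
gripper_width: 0.0359
finger_force: 0.2
```

```bash
python3 mon.py
```

```text
t12.95 q [-0.56   0.304  0.259  1.817 -0.09   1.03   2.058] p [0.5581 0.1506 0.0925] yaw-136.8 dz ang share -1.295 shift [-0.001 -0.004 -0.012] F [ 0.5 -0.7  0.9] tz-0.01 w0.0359 f0.2 axis [ 0.002  0.001 -1.   ]
bar n2640 angle -138.2 bar top z 0.1104 head top z 0.1216 n2905
```

Request:
{"name": "arm_command", "arguments": {"increments": [{"delta_pos": [0,0,0],"angular": [0,0,0.045],"gripper": 0.42},{"delta_pos": [0,0,0],"angular": [0,0,0.09],"gripper": 0.42},{"delta_pos": [0,0,0.005],"angular": [0,0,0.135],"gripper": 0.42},{"delta_pos": [0,0,0.005],"angular": [0,0,0.18],"gripper": 0.42},{"delta_pos": [0,0,0.005],"angular": [0,0,0.225],"gripper": 0.42},{"delta_pos": [0,0,0.01],"angular": [0,0,0.27],"gripper": 0.42},{"delta_pos": [0,0,0.01],"angular": [0,0,0.315],"gripper": 0.42},{"delta_pos": [0,0,0.01],"angular": [0,0,0.36],"gripper": 0.42},{"delta_pos": [0,0,0.01],"angular": [0,0,0.4],"gripper": 0.42},{"delta_pos": [0,0,0.01],"angular": [0,0,0.42],"gripper": 0.42}]}}

```text
time: 14.0
eef_pos: [0.5583, 0.152, 0.0911]
tool_rot: [0.001, 0.281, 0.96, 0.001]
wrist_force: [3.2, 4.0, -1.0]
gripper_width: 0.0357
finger_force: 3.6
```

Request:
{"name": "arm_command", "arguments": {"increments": [{"delta_pos": [0,0,0],"angular": [0,0,0.045],"gripper": 0.42},{"delta_pos": [0,0,0],"angular": [0,0,0.09],"gripper": 0.42},{"delta_pos": [0,0,0.005],"angular": [0,0,0.135],"gripper": 0.42},{"delta_pos": [0,0,0.005],"angular": [0,0,0.18],"gripper": 0.42},{"delta_pos": [0,0,0.005],"angular": [0,0,0.225],"gripper": 0.42},{"delta_pos": [0,0,0.01],"angular": [0,0,0.27],"gripper": 0.42},{"delta_pos": [0,0,0.01],"angular": [0,0,0.315],"gripper": 0.42},{"delta_pos": [0,0,0.01],"angular": [0,0,0.36],"gripper": 0.42},{"delta_pos": [0,0,0.015],"angular": [0,0,0.4],"gripper": 0.42},{"delta_pos": [0,0,0.015],"angular": [0,0,0.42],"gripper": 0.42}]}}

```text
time: 15.0
eef_pos: [0.5593, 0.1516, 0.0897]
tool_rot: [0.001, 0.81, 0.586, 0.002]
wrist_force: [5.1, 2.4, 0.2]
gripper_width: 0.0358
finger_force: 2.1
```

```bash
python3 mon.py
```

```text
t15.00 q [-0.932  0.367  0.717  1.836 -0.278  1.036 -0.425] p [0.5593 0.1516 0.0897] yaw71.7 dz ang share -0.136 shift [-0.012 -0.002 -0.036] F [5.1 2.4 0.2] tz0.14 w0.0358 f2.1 axis [ 0.004  0.002 -1.   ]
bar n2713 angle 75.3 bar top z 0.1080 head top z 0.1192 n2986
```

Request:
{"name": "arm_command", "arguments": {"increments": [{"delta_pos": [-0.01,0,0],"angular": [0,0,0.04],"gripper": 0.42},{"delta_pos": [-0.01,0,0],"angular": [0,0,0.08],"gripper": 0.42},{"delta_pos": [-0.01,0,0],"angular": [0,0,0.12],"gripper": 0.42},{"delta_pos": [-0.01,0,0],"angular": [0,0,0.144],"gripper": 0.42},{"delta_pos": [-0.01,0,0],"angular": [0,0,0.144],"gripper": 0.42},{"delta_pos": [-0.01,0,0],"angular": [0,0,0.144],"gripper": 0.3},{"delta_pos": [-0.01,0,0],"angular": [0,0,0.144],"gripper": 0.3},{"delta_pos": [-0.01,0,0],"angular": [0,0,0.144],"gripper": 0.3},{"delta_pos": [-0.01,0,0],"angular": [0,0,0.144],"gripper": 0.3}], "newtons": 60}}

```text
time: 15.95
eef_pos: [0.5579, 0.1493, 0.0893]
tool_rot: [0.0, 0.92, 0.392, 0.001]
wrist_force: [3.3, -1.3, 4.9]
gripper_width: 0.0337
finger_force: 58.0
```

```bash
python3 - <<'E'
from mon import *; import cv2
st(); mon(tag="w9.npz"); cv2.imwrite("pics/w9.png",np.load("w9.npz")["p"][:,:,::-1])
E
```

```text
t15.95 q [-1.     0.39   0.81   1.842 -0.324  1.045 -0.828] p [0.5579 0.1493 0.0893] yaw46.2 dz ang share -0.278 shift [ 0.009 -0.002 -0.039] F [ 3.3 -1.3  4.9] tz-0.00 w0.0337 f58.0 axis [ 0.002  0.001 -1.   ]
bar n2920 angle 50.1 bar top z 0.1074 head top z 0.1186 n3019
```

View pics/w9.png

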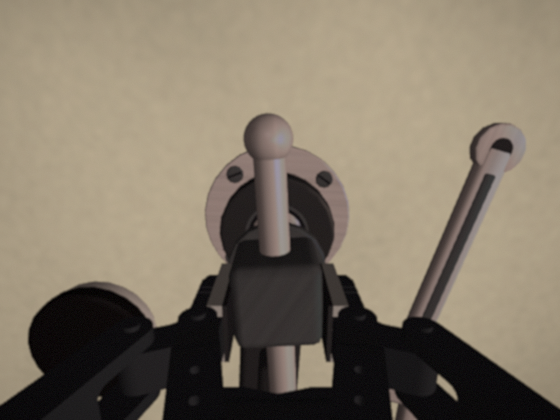

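```bash
python3 - <<'E'
from h import *; import cv2
for f in ("w3.npz","w9.npz"):
    w=np.load(f); P=pts("wrist",w["d"],w["T"]); v=P[...,:2]-[.5588,.1503]; rr=np.hypot(v[...,0],v[...,1]); u=np.indices(rr.shape)[1]
    m=(P[...,2]>.09)&(P[...,2]<.14)&(rr>.026)&(rr<.065)&(abs(u-281)<60)
    x,y,x0,y0=cv2.fitLine(P[...,:2][m].astype(np.float32),cv2.DIST_HUBER,0,.01,.01).ravel()
    a=np.degrees(np.arctan2(y,x))%180; n=np.array([-y,x]); print(f,m.sum(),"dir",a,"offset of line from c mm",1e3*n@(np.array([x0,y0])-[.5588,.1503]))
E
```

```text
w3.npz 4928 dir 96.00514 offset of line from c mm -0.3518269324307998
w9.npz 5015 dir 49.08 offset of line from c mm 0.17506418621196254
```

Bar's fitted direction is 49.1°; the drop estimate puts the target near 45.5°. A small 3.5° trim forward with the grip held, then check.

Request:
{"name": "arm_command", "arguments": {"increments": [{"delta_pos": [0,0,0],"angular": [0,0,0.01],"gripper": 0.3},{"delta_pos": [0,0,0],"angular": [0,0,0.02],"gripper": 0.3},{"delta_pos": [0,0,0],"angular": [0,0,0.02],"gripper": 0.3},{"delta_pos": [0,0,0],"angular": [0,0,0.02],"gripper": 0.3},{"delta_pos": [0,0,0],"angular": [0,0,0.02],"gripper": 0.3}]}}

```text
time: 16.5
eef_pos: [0.5578, 0.1494, 0.0892]
tool_rot: [-0.0, 0.932, 0.363, 0.001]
wrist_force: [2.4, -0.2, 5.2]
gripper_width: 0.0336
finger_force: 58.0
```

```bash
python3 mon.py
```

```text
t16.50 q [-1.01   0.394  0.823  1.842 -0.332  1.047 -0.884] p [0.5578 0.1494 0.0892] yaw42.6 dz ang share -0.298 shift [ 0.01  -0.002 -0.04 ] F [ 2.4 -0.2  5.2] tz0.01 w0.0336 f58.0 axis [ 0.001  0.001 -1.   ]
bar n2929 angle 46.3 bar top z 0.1073 head top z 0.1185 n3031
```

Bar is now near 45.3°, head 6.2 mm below its post-drop height, grip 58 N and steady. Handing in.

```bash
python3 -c "
from station import r
print(r.close_job())"
```

```text
the job is handed in; nothing more can be done
None
```

The bolt was turned backward until it dropped into the thread (about 5.4 mm), then forward about one full turn (my estimate is within 5°), and I handed the job in at 16.5 s with the fingers still gripping its head at 58 N.

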